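Mount the alignment sensor's carrier on the dovetail rail and clamp it

ROBOT

A 6-joint arm with a two-finger parallel gripper is mounted at the origin on a cart in front of the work surface, level with it; the furniture and walls round the work are solid. World frame = base frame: x ahead of the robot, y to its left, z up, the work surface at z = 0. Lengths are in mm, angles in rad, forces in N, time in s.
With the tool pointing down it reaches from about 200 to 875 mm from the base axis. Payload 3.4 kg.
Tool frame: the origin (TCP) lies at the very end of the fingers, on their centre line; the grasp point (between the pads) lies 19 mm behind it; z points along the fingers, y is the line along which they close (so a half turn about z gives the same grasp; the last joint's range is limited). The gripper opens to 94 mm and grips with 3 to 60 N. Pads are 16 mm wide; open, the fingers measure 119 mm over their backs; the gripper's body (75 mm by 177 mm) begins 78 mm behind the grasp point.
Start: joints at [1.148, 0.276, 1.505, -0, 1.361, -0.121], TCP at [170.93, 549.043, 205.493] pointing down, gripper open.
Joint ranges: [-2.89, 2.89], [-0.75, 2.08], [0.22, 2.7], [-1.18, 4.32], [0.11, 2.71], [-2.7, 2.7]. Speed limits (rad/s): [2.57, 2.57, 3.14, 3.14, 3.14, 3.14].

INTERFACE

Orientations are given as [roll, pitch, yaw] about the fixed x, y, z axes, in that order (R = Rz(yaw) Ry(pitch) Rx(roll)).
In Python, from workcell import * gives the robot as it stands.
- The arm moves only by the tool carry_out, never from a script. Its argument "deltas" is a list of rows, each an object of numbers: "x", "y", "z": the shift along the tool's x, y, z in m; "rx", "ry", "rz": the turn, a rotation vector about the tool's x, y, z in rad. A call has 1 to 5 rows; each row is the pose to reach, as a shift and turn from the pose commanded when the call began, along the tool's axes at that moment; what a row does not reach only later rows make up. A row lasts 1/10 s, in which the tool goes at most 50 mm and 8.59 degrees, less where a joint would pass 70% of its speed; a pose out of reach is approached as far as the arm can. A call with a gripper value outside its range is refused whole. "hand" is the closure, from -1 (fully open) to 1 (shut), set as the call begins (left out, the last holds). The fingers move at their own pace and stop on an object; "newtons" is the grip in N (left out, the last holds). Time passes only in rows, so rows that repeat a pose let the fingers close. It gives the time, the measured TCP pose, the force, the opening and the grip force at its end, in the units of the state.
- sense(): the state, without advancing time (a new reading comes with each control period).
- snapshot(name): name is "scene" or "top" or "wrist"; returns the picture (400x640x3 uint8, blue, green, red); there is no depth.
- camera_params(name): a dict with "fov_y" (degrees; the focal length in pixels is half the picture's height over the tangent of half this angle, whatever the lens; pixels are square), "cx", "cy" (the principal point, pixels), "extrinsics" (4x4, takes a point from world to camera coordinates). Camera axes: x right, y down, z forward; pixel columns grow to the right and rows downward; lengths in mm; the calibration is good to about 2 mm. A picture is of the moment at which its call begins: read the wrist's pose just before it. camera_params takes no time and is no camera call; for the wrist camera it gives the pose at the moment of the call.
- job_done(): hands the job in; it is judged then, once.
The state is a dict: "t": time; "qpos": joint angles; "joint_velocities": joint speeds; "tau": joint torques, N m; "ee_pos": TCP position; "eef_rot": TCP orientation; "wrist_force": force on the tool from outside, world axes, zero at the start; "moment": the same for the moment, N m; "grip_width": opening from 0.0 (shut) to 1.0 (fully open); "finger_force": force on a finger pad.
Only numpy, scipy, OpenCV 4.12 (cv2) and the standard library are available. Lean on these libraries where they do the work, as an engineer would, in place of code of your own. Each camera call takes 0.05 s, during which the arm holds its last target. There are 200 camera calls.

TASK

Slide the blue sensor carrier onto the dovetail rail from the rail's open, tapered end, amber lens end leading, and push it gently home until you feel it press on the orange end stop (5 to 10 N), without jamming or ramming it. Then turn the carrier's black side clamp knob clockwise by feel until the carrier is firmly clamped (about 0.55 N m), without overtightening it; let go and leave the other things on the table as they are.

Things in the scene. Friction and masses are not known exactly. Their poses are not given: they have to be found in the camera images.
- rail: Fixed aluminium dovetail rail on a dark steel foot 180 x 76 x 4 mm. Origin on the table under the rail; x runs along it from its open end (x = -85 mm, nearest the robot) towards the stop; z up. Stem 24 mm wide, z = 4 to 14; dovetail z = 14 (24 mm wide) to z = 28 (40 mm wide on top), so the carrier goes on only from the end.
- rail_open_end (a point): Middle of the top edge of the rail's open end: x = -85, y = 0, z = 28 mm of the rail; axes as the rail's. The first 14 mm of dovetail and stem (to x = -71) taper: at the very end 4 mm narrower a side on top, 3 mm a side below, and 2 mm lower.
- stop_face (a point): Middle of the face of the orange end stop (46 mm wide, from 28 to 38 mm above the table) that the carrier must meet; axes as the rail's. The stop is locked on the rail with this face at x = 25 to 65 mm of the rail's frame, differently each time.
- end_stop: The orange end stop itself, 16 mm long, 46 mm wide, locked on the rail. Its origin moves with it: the rail's origin shifted along the rail's x by 0 to 40 mm, 25 mm before its face.
- carrier: Blue carrier, 0.3 to 0.5 kg, x = -39 to 39 mm, y = -30 to 40, standing on its skirts. Origin: middle of the dovetail slot, level with the skirts' undersides; x is the sliding direction (amber lens at +x leads), z up. Slot roof z = 20, plate to z = 30. On the rail it has about 1 mm play a side and 2 mm upwards; at rest there its origin is 8 mm above the table, y = 0, axes parallel to the rail's.
- carrier_nose (a point): Middle of the carrier's front end face: x = 39, y = 0, z = 25 mm in its frame. Home: touching the stop face (carrier origin 39 mm before that face).
- grip_block (a point): Aluminium sensor block on the carrier, the place to hold it: 24 x 24 mm, z = 30 to 68 mm of the carrier, centred at x = 0, y = -15 mm; this point is on its axis at z = 55 mm; axes as the carrier's. Best held closing along the carrier's x, where nothing stands beside it, and firmly (50 N): it is a little heavier towards +y and may sag there.
- knob_grip (a point): Black clamp knob at the carrier's +y side (vertical axis at x = 0, y = 26.2 mm of the carrier): an upright bar 10 mm thick, 36 mm long, z = 40 to 62 mm of the carrier. This point is on its axis at z = 52 mm; its x is across the bar, its y along it (along the carrier's y when the joint reads 0). The sensor block's side is 29 mm from the axis: open the fingers little there.
- clamp_knob (a joint): Turn of the knob in rad, growing clockwise from above (tighter), -0.9 to 1.0; starts loose at -0.7 to -0.6, turns freely but for 0.2 N m friction until its cam meets the rail between about -0.4 and 0.25 (depends on the strip and on the play); from there the torque grows steeply. Right is about 0.55 N m on the knob; 0.4 is too loose, 0.8 too tight. It stays where left.
- clamp_cam: Steel eccentric cam under the knob (disc 18 mm across, 5 mm thick, 7.5 mm off centre), turning with it. Origin on the knob's axis, level with the skirts' undersides. It bears on a brass strip along the +y side of the rail's stem (z = 7 to 11 mm), whose face lies 14 to 17.5 mm from its middle, varying. As it bites the carrier shifts 1 to 2 mm to +y: give way.
- case_wood: Bystander, leave alone: pale wooden case with a latched lid, 205 x 104 x 72 mm, at the right side of the table; origin under its middle.
- case_red: Bystander, leave alone: red plastic case, 124 x 86 x 57 mm, at the left back; origin under its middle.
- tape: Bystander, leave alone: roll of blue tape lying flat, 74 mm across, 25 mm high; origin under its middle.
- tin: Bystander, leave alone: round grey tin, 66 mm across, 24 mm high, at the back; origin under its middle.
- vial_a: Bystander, leave alone: glass vial with brown contents and black cap, 25 mm across, 62 mm high; origin under its middle.
- vial_b: Bystander, leave alone: glass vial with yellowish contents and black cap, 25 mm across, 62 mm high; origin under its middle.
- hexkey: Bystander, leave alone: black hex key lying flat, 102 x 28 x 5 mm; origin under its middle.
- stick: Bystander, leave alone: blue memory stick lying flat, 53 x 17 x 8 mm; origin under its middle.
Things that resemble listed ones, but are neither listed nor needed, are in the scene too. There is more than one size of the carrier; the one meant has the size given above.

How it is judged:
By the outcome, as a careful person would: the job done as asked, in the order asked, and still so for the second after the job is handed in, with the robot touching nothing.
It also fails if it takes over 72 s, if anything falls off the work surface, if the arm or the gripper's body presses on something with over 40 N, if the wrist force passes 120 N, or if a joint passes its speed limit or range.

## Working session

There is one attempt and no reset: what is moved stays moved. The work goes in short steps, Python scripts to look and compute and a tool call to move; the robot and the scene stay as the last step left them, time stands still between calls to the robot, and variables do not carry over. Pictures are saved under pics/ and viewed, at most 10 in all, crops included, and the job is handed in when it is done.

Besides the shell and the picture viewer there is one more tool, called after ">>>" in YAML: its name, and indented under it one key for each argument. carry_out: Moves the arm, as the interface text tells. Its arguments: {"type":"object","properties":{"deltas":{"type":"array","items":{"type":"object","properties":{"x":{"type":"number"},"y":{"type":"number"},"z":{"type":"number"},"rx":{"type":"number"},"ry":{"type":"number"},"rz":{"type":"number"}}}},"hand":{"type":"number"},"newtons":{"type":"number"}},"required":["deltas"]}

```bash
mkdir -p pics; ls; python3 - <<'E'
from workcell import *
import cv2,numpy as np
for n in ("scene","top"):
    im=snapshot(n); cv2.imwrite(f"pics/{n}0.png",im)
    p=camera_params(n); print(n,p["fov_y"],p["cx"],p["cy"],np.round(p["extrinsics"],4).tolist())
print(sense())
E
```

```text
pics
scene 48.43724153154195 316.32309135765024 195.0948459844891 [[0.9567, 0.2911, 0.006, -532.0561], [0.148, -0.4686, -0.8709, -23.9889], [-0.2508, 0.8341, -0.4914, 1395.2828], [0.0, 0.0, 0.0, 1.0]]
top 52.44276113618294 314.98812067096674 202.16812009182777 [[0.0058, -0.9998, 0.0171, -38.3469], [-0.9874, -0.0085, -0.1583, 576.9407], [0.1584, -0.0159, -0.9872, 989.4706], [0.0, 0.0, 0.0, 1.0]]
{'t': 0.1, 'qpos': array([ 1.14801322e+00,  2.76476093e-01,  1.50596684e+00,  1.15059679e-05,
        1.36075115e+00, -1.20985749e-01]), 'joint_velocities': array([ 2.99931361e-05, -1.06405741e-03, -3.58087008e-03,  6.14891554e-04,
       -7.76336593e-04, -3.07331466e-04]), 'tau': array([ 1.53958033e-03, -4.05457878e+01, -2.37778527e+01,  7.00977445e-02,
        2.98663729e-02, -4.22271182e-05]), 'ee_pos': array([170.69169595, 548.54186739, 204.73883523]), 'eef_rot': array([-3.14000429e+00, -2.04444179e-04,  2.83979272e+00]), 'wrist_force': array([ 1.10550989, -0.19457402, -0.10752172]), 'moment': array([ 0.0402274 , -0.05286529, -0.00435231]), 'finger_force': 0.0, 'grip_width': 0.9983399896258432}
```

View pics/top0.png

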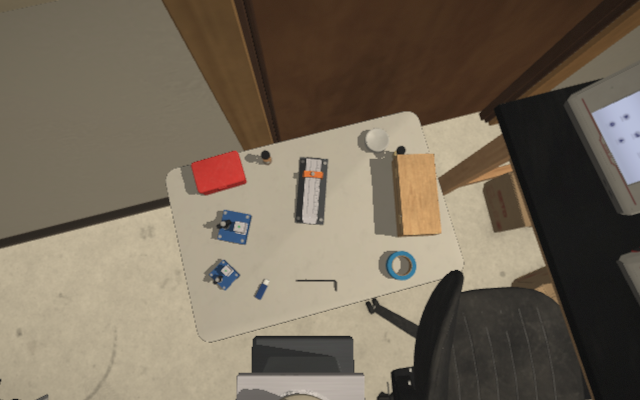

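View pics/scene0.png

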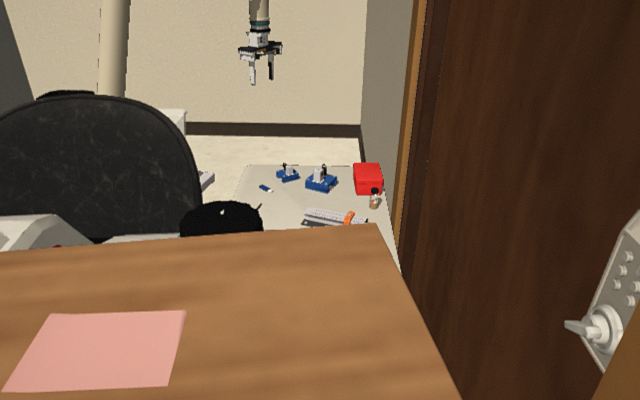

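The top view shows two candidates for the blue carrier: the larger at (234,227) and the smaller at (225,274). The rail is at (312,190), with its orange stop at (313,174). Next I'll take a close crop.

```bash
cat > h.py <<'E'
from workcell import *
import cv2,numpy as np
def ray(p,u,v):
    f=200/np.tan(np.radians(p["fov_y"]/2)); E=np.array(p["extrinsics"])
    d=E[:3,:3].T@np.array([(u-p["cx"])/f,(v-p["cy"])/f,1]); return -E[:3,:3].T@E[:3,3],d
def at(p,u,v,z):
    o,d=ray(p,u,v); return o+d*(z-o[2])/d[2]
def proj(p,X):
    f=200/np.tan(np.radians(p["fov_y"]/2)); E=np.array(p["extrinsics"])
    c=E[:3,:3]@np.array(X)+E[:3,3]; return np.array([p["cx"]+f*c[0]/c[2],p["cy"]+f*c[1]/c[2]])
def tomove(target,yaw):
    "target TCP (mm), tool down, yaw -> tool-axis delta m, rz from sensed pose"
    from scipy.spatial.transform import Rotation as R
    s=sense(); A=R.from_euler('xyz',s["eef_rot"]); B=R.from_euler('xyz',[np.pi,0,yaw])
    return np.round(A.inv().apply(np.array(target)-s["ee_pos"])/1000,4), np.round((A.inv()*B).as_rotvec(),4)
E
python3 - <<'E'
from h import *
im=cv2.imread("pics/top0.png")
a=cv2.resize(im[195:295,195:285],None,fx=6,fy=6,interpolation=cv2.INTER_CUBIC)[:, :]
b=cv2.resize(im[150:230,290:335],None,fx=6,fy=6,interpolation=cv2.INTER_CUBIC)
c=np.zeros((600,810,3),np.uint8); c[:600,:540]=a; c[:480,540:]=b
cv2.imwrite("pics/crop1.png",c[:,:800])
p=camera_params("top")
for u,v,z in [(234,227,38),(225,274,38),(312,190,28),(262,289,0)]: print(at(p,u,v,z))
print(camera_params("wrist"))
E
```

```text
[512.94728362 170.85446218  38.        ]
[395.38029433 188.81861504  38.        ]
[612.21563981 -26.49928135  28.        ]
[357.2658386 100.0519387   0.       ]
{'fov_y': 60.22311757114178, 'cx': 325.21540143335903, 'cy': 199.65149576849998, 'extrinsics': array([[ 2.97293872e-01,  9.54784855e-01, -1.49491133e-03,
        -5.73352829e+02],
       [ 9.23825851e-01, -2.87257901e-01,  2.53038918e-01,
        -2.67719404e+01],
       [ 2.41168302e-01, -7.66079575e-02, -9.67454945e-01,
         3.91239290e+02],
       [ 0.00000000e+00,  0.00000000e+00,  0.00000000e+00,
         1.00000000e+00]])}
```

View pics/crop1.png

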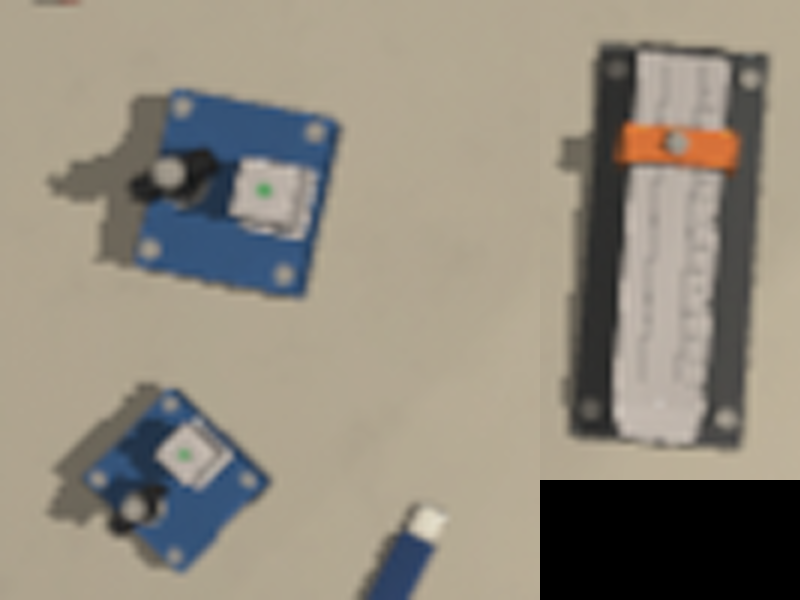

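The larger carrier measures about 70 x 77 mm (crop corners (172,88), (340,120), (303,297), (133,265)), so it is the right one. The knob is on its left, so its x axis points away from the robot. The smaller one at (225,274) is the decoy. I'll work out the poses and move above it for a wrist look.

```bash
python3 - <<'E'
from h import *
p=camera_params("top")
C=[at(p,195+u/6-.4,195+v/6-.4,30) for u,v in [(172,88),(340,120),(303,297),(133,265)]]
for a in range(4): print(np.round(C[a]), np.linalg.norm(C[a]-C[a-1]))
f=(C[0]+C[1])/2;b=(C[2]+C[3])/2;d=f-b;yaw=np.arctan2(d[1],d[0]);c=(f+b)/2
R=np.array([[np.cos(yaw),-np.sin(yaw)],[np.sin(yaw),np.cos(yaw)]])
o=c[:2]-R@[0,5];g=o+R@[0,-15];print("carrier",o,yaw,"block",g)
print("block by dot",at(p,195+264/6-.4,195+189/6-.4,68))
q=lambda u,v,z:at(p,290+(u-540)/6-.4,150+v/6-.4,z)
A,B=q(655,443,26),q(683,52,28);d=A-B;print("rail end",A,B,np.arctan2(-d[1],-d[0]),np.linalg.norm(d))
print("stop face",q(677,168,38), q(618,163,38),q(738,170,38))
t=[*(g-[60,0]),205]
print(tomove(t,yaw+np.pi/2))
E
```

```text
[559. 202.  30.] 77.06605691635761
[546. 129.  30.] 73.51621439432937
[470. 143.  30.] 76.83876088295526
[483. 215.  30.] 73.48608618751972
carrier [513.89622427 167.1456616 ] -0.17402583158539978 block [511.29899278 152.37222636]
block by dot [512.35151513 154.14740385  68.        ]
rail end [524.77849522 -18.79307907  26.        ] [697.56603944 -29.68765283  28.        ] -0.06296849053150362 173.14221661267948
stop face [643.07446565 -27.30998342  38.        ] [645.04044039  -1.76727562  38.        ] [642.44403726 -53.71935992  38.        ]
(array([-3.857e-01, -2.949e-01,  1.000e-04]), array([-1.500e-03,  1.000e-03,  1.443e+00]))
```

>>> carry_out:
  deltas:
    - {"x": -0.04,"y": -0.03,"rz": 0.144}
    - {"x": -0.08,"y": -0.06,"rz": 0.288}
    - {"x": -0.12,"y": -0.09,"rz": 0.432}
    - {"x": -0.16,"y": -0.12,"rz": 0.576}
    - {"x": -0.195,"y": -0.15,"rz": 0.72}

```text
validation failed for argument at $.de...
```

```bash
python3 - <<'E'
from h import *
print(sense()["ee_pos"],tomove([451,153,205],-.174+np.pi/2))
E
```

```text
[170.69169595 548.54186739 204.73883523] (array([-3.852e-01, -2.943e-01,  1.000e-04]), array([-1.500e-03,  1.000e-03,  1.443e+00]))
```

>>> carry_out:
  deltas:
    - {"x": -0.04,"y": -0.03,"z": 0,"rx": 0,"ry": 0,"rz": 0.144}
    - {"x": -0.08,"y": -0.06,"z": 0,"rx": 0,"ry": 0,"rz": 0.288}
    - {"x": -0.12,"y": -0.09,"z": 0,"rx": 0,"ry": 0,"rz": 0.432}
    - {"x": -0.16,"y": -0.12,"z": 0,"rx": 0,"ry": 0,"rz": 0.576}
    - {"x": -0.195,"y": -0.15,"z": 0,"rx": 0,"ry": 0,"rz": 0.72}

```text
t: 0.6
ee_pos: [313.4, 346.0, 205.2]
eef_rot: [-3.142, 0.0, 2.114]
wrist_force: [0.6, 0.3, 0.2]
grip_width: 0.999
finger_force: 0.0
```

>>> carry_out:
  deltas:
    - {"x": -0.048,"y": 0.004,"z": 0,"rx": 0,"ry": 0,"rz": 0.144}
    - {"x": -0.096,"y": 0.008,"z": 0,"rx": 0,"ry": 0,"rz": 0.288}
    - {"x": -0.144,"y": 0.012,"z": 0,"rx": 0,"ry": 0,"rz": 0.432}
    - {"x": -0.19,"y": 0.015,"z": 0,"rx": 0,"ry": 0,"rz": 0.576}
    - {"x": -0.236,"y": 0.018,"z": 0,"rx": 0,"ry": 0,"rz": 0.717}

```text
t: 1.1
ee_pos: [451.6, 154.1, 205.3]
eef_rot: [-3.141, -0.0, 1.397]
wrist_force: [0.0, 0.9, -0.7]
grip_width: 1.001
finger_force: 0.0
```

>>> carry_out:
  deltas:
    - {"x": 0,"y": 0,"z": 0,"rx": 0,"ry": 0,"rz": 0}

```text
t: 1.2
ee_pos: [454.2, 151.5, 205.1]
eef_rot: [3.14, 0.002, 1.395]
wrist_force: [-0.9, 0.2, -1.3]
grip_width: 1.0
finger_force: 0.0
```

```bash
python3 - <<'E'
from h import *
import pickle
s=sense();p=camera_params("wrist");im=snapshot("wrist");cv2.imwrite("pics/w1.png",im)
pickle.dump(p,open("w1.pkl","wb"));print(s["ee_pos"],s["eef_rot"],s["joint_velocities"].max())
print(proj(p,[512,153,68]),proj(p,[514,167,30]))
E
```

```text
[454.15073858 151.54245894 205.07394068] [3.13980045e+00 2.05611387e-03 1.39468437e+00] 0.07571378446085242
[385.42645878 176.58376892] [379.29358233 156.0251019 ]
```

View pics/w1.png

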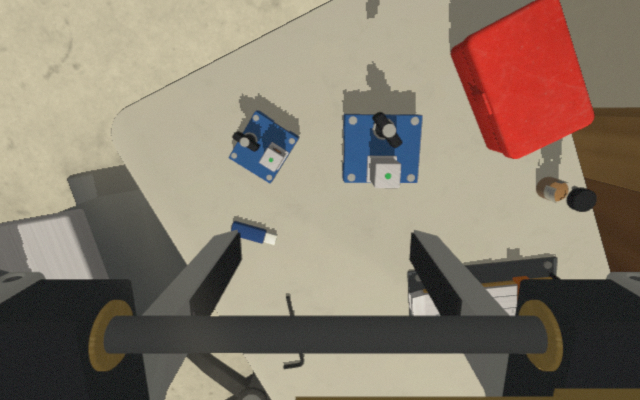

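Wrist view: the carrier is upright at (383,148), with the green dot on its block at (388,176), the knob at (386,130), and its lens end to the right. The small decoy is at (264,147). I'll refine the pose from the blue plate's edges.

```bash
python3 - <<'E'
from h import *
import pickle
p=pickle.load(open("w1.pkl","rb"));im=cv2.imread("pics/w1.png")
hsv=cv2.cvtColor(im,cv2.COLOR_BGR2HSV);m=cv2.inRange(hsv,(100,120,60),(125,255,255))
m[:, :325]=0;m[:,440:]=0;m[200:]=0;m[:100]=0
ys,xs=np.nonzero(m);P=np.array([at(p,u,v,30)[:2] for u,v in zip(xs,ys)])
hull=cv2.convexHull(np.float32(P))
r=cv2.minAreaRect(hull);print(r)
L=[];Rr=[]
for v in range(120,178):
    c=np.nonzero(m[v])[0]; L.append(at(p,c[0]-.5,v,30)[:2]); Rr.append(at(p,c[-1]+.5,v,30)[:2])
T=[]
for u in range(350,376):
    c=np.nonzero(m[:,u])[0]; T.append(at(p,u,c[0]-.5,30)[:2])
for E in (L,Rr,T):
    print(np.round(cv2.fitLine(np.float32(E),cv2.DIST_HUBER,0,.01,.01).ravel(),3))
print("dot",at(p,388,176,68))
E
```

```text
((516.7513427734375, 174.03140258789062), (67.24629974365234, 77.45352172851562), 79.8927001953125)
[1.62000e-01 9.87000e-01 4.79709e+02 1.85570e+02]
[1.82000e-01 9.83000e-01 5.53839e+02 1.62933e+02]
[ 9.85000e-01 -1.75000e-01  5.03122e+02  2.11094e+02]
dot [514.43692113 153.12791871  68.        ]
```

>>> carry_out:
  deltas:
    - {"x": 0.004,"y": 0.03,"z": 0.02,"rx": 0,"ry": 0,"rz": 0}
    - {"x": 0.008,"y": 0.06,"z": 0.05,"rx": 0,"ry": 0,"rz": 0}
    - {"x": 0.008,"y": 0.061,"z": 0.09,"rx": 0,"ry": 0,"rz": 0}
    - {"x": 0.008,"y": 0.061,"z": 0.11,"rx": 0,"ry": 0,"rz": 0}
    - {"x": 0.008,"y": 0.061,"z": 0.11,"rx": 0,"ry": 0,"rz": 0}

```text
t: 1.75
ee_pos: [508.8, 154.4, 92.1]
eef_rot: [-3.133, 0.002, 1.405]
wrist_force: [0.1, 0.5, 0.6]
grip_width: 0.999
finger_force: 0.0
```

>>> carry_out:
  deltas:
    - {"x": 0,"y": 0,"z": 0,"rx": 0,"ry": 0,"rz": 0}
    - {"x": 0,"y": 0,"z": 0,"rx": 0,"ry": 0,"rz": 0}
    - {"x": 0,"y": 0,"z": 0,"rx": 0,"ry": 0,"rz": 0}

```text
t: 2.05
ee_pos: [513.4, 154.2, 97.2]
eef_rot: [3.138, -0.001, 1.403]
wrist_force: [-0.3, 0.3, -0.4]
grip_width: 1.003
finger_force: 0.0
```

```bash
python3 - <<'E'
from h import *
s=sense();print(s)
print(tomove([513.2,153.6,37],1.397))
E
```

```text
{'t': 2.05, 'qpos': array([1.61767293e-01, 3.00799677e-01, 1.75783825e+00, 1.78464182e-04,
       1.07962220e+00, 3.29012633e-01]), 'joint_velocities': array([-0.00465209,  0.00247369,  0.00552122, -0.00173263, -0.00206833,
        0.00034016]), 'tau': array([ 6.24734256e-02, -3.82988477e+01, -2.03611761e+01,  7.21340021e-02,
       -1.53399305e-02, -5.13053674e-04]), 'ee_pos': array([513.41012616, 154.16539038,  97.1612749 ]), 'eef_rot': array([ 3.13848982e+00, -1.22595495e-03,  1.40346898e+00]), 'wrist_force': array([-0.28733812,  0.26614959, -0.43101233]), 'moment': array([-0.08494099,  0.08587483, -0.00036317]), 'finger_force': 0.0, 'grip_width': 1.0031589878604552}
(array([-0.0007, -0.0003,  0.0602]), array([ 0.0031, -0.0012,  0.0065]))
```

>>> carry_out:
  deltas:
    - {"x": 0,"y": 0,"z": 0.03,"rx": 0,"ry": 0,"rz": 0.006}
    - {"x": 0,"y": 0,"z": 0.05,"rx": 0,"ry": 0,"rz": 0.006}
    - {"x": -0.0005,"y": 0,"z": 0.058,"rx": 0,"ry": 0,"rz": 0.006}
    - {"x": -0.0005,"y": 0,"z": 0.058,"rx": 0,"ry": 0,"rz": 0.006}

```text
t: 2.45
ee_pos: [512.1, 153.1, 37.3]
eef_rot: [-3.141, 0.0, 1.397]
wrist_force: [0.9, 0.4, 0.0]
grip_width: 1.0
finger_force: 0.0
```

>>> carry_out:
  deltas:
    - {"x": 0,"y": 0,"z": 0,"rx": 0,"ry": 0,"rz": 0}
    - {"x": 0,"y": 0,"z": 0,"rx": 0,"ry": 0,"rz": 0}
    - {"x": 0,"y": 0,"z": 0,"rx": 0,"ry": 0,"rz": 0}
    - {"x": 0,"y": 0,"z": 0,"rx": 0,"ry": 0,"rz": 0}
    - {"x": 0,"y": 0,"z": 0,"rx": 0,"ry": 0,"rz": 0}
  hand: 1
  newtons: 50

```text
t: 2.95
ee_pos: [512.6, 153.2, 37.8]
eef_rot: [3.141, -0.0, 1.397]
wrist_force: [0.1, -0.6, -0.3]
grip_width: 0.612
finger_force: 0.0
```

>>> carry_out:
  deltas:
    - {"x": 0,"y": 0,"z": 0,"rx": 0,"ry": 0,"rz": 0}
    - {"x": 0,"y": 0,"z": 0,"rx": 0,"ry": 0,"rz": 0}
    - {"x": 0,"y": 0,"z": 0,"rx": 0,"ry": 0,"rz": 0}

```text
t: 3.25
ee_pos: [512.4, 153.1, 37.4]
eef_rot: [-3.141, -0.0, 1.397]
wrist_force: [-0.2, -0.3, 0.5]
grip_width: 0.359
finger_force: 0.0
```

>>> carry_out:
  deltas:
    - {"x": 0,"y": 0,"z": 0,"rx": 0,"ry": 0,"rz": 0}
    - {"x": 0,"y": 0,"z": 0,"rx": 0,"ry": 0,"rz": 0}
    - {"x": 0,"y": 0,"z": 0,"rx": 0,"ry": 0,"rz": 0}
    - {"x": 0,"y": 0,"z": 0,"rx": 0,"ry": 0,"rz": 0}
    - {"x": 0,"y": 0,"z": 0,"rx": 0,"ry": 0,"rz": 0}

```text
t: 3.75
ee_pos: [512.7, 153.1, 37.5]
eef_rot: [3.141, -0.0, 1.397]
wrist_force: [0.2, -0.3, -1.4]
grip_width: 0.254
finger_force: 50.0
```

>>> carry_out:
  deltas:
    - {"x": 0,"y": 0,"z": -0.01,"rx": 0,"ry": 0,"rz": 0}
    - {"x": 0,"y": 0,"z": -0.03,"rx": 0,"ry": 0,"rz": 0}
    - {"x": 0,"y": 0,"z": -0.06,"rx": 0,"ry": 0,"rz": 0}
    - {"x": 0,"y": 0,"z": -0.06,"rx": 0,"ry": 0,"rz": 0}

```text
t: 4.15
ee_pos: [514.8, 153.7, 100.9]
eef_rot: [3.135, -0.003, 1.397]
wrist_force: [1.1, 0.8, -2.8]
grip_width: 0.253
finger_force: 50.0
```

```bash
python3 - <<'E'
from h import *
from scipy.spatial.transform import Rotation as R
p=camera_params("wrist");s=sense();E=np.array(p["extrinsics"])
T=np.eye(4);T[:3,:3]=R.from_euler('xyz',s["eef_rot"]).as_matrix();T[:3,3]=s["ee_pos"]
C=E@T; np.save("cam_tool.npy",C); print(np.round(np.linalg.inv(C),3))
for t in ([600,-150,180],[600,-130,200]):
    G=np.eye(4);G[:3,:3]=R.from_euler('xyz',[np.pi,0,1.508]).as_matrix();G[:3,3]=t
    q=dict(p,extrinsics=C@np.linalg.inv(G))
    for X in ([525,1,26],[525,-38,26],[698,-10,28],[698,-50,28],[643,-27,38]): print(np.round(proj(q,X)),end=' ')
    # carrier edge +y when held
    y=np.array([-np.sin(-.063),np.cos(-.063)]);x=np.array([np.cos(-.063),np.sin(-.063)])
    for a,b in ((-39,55),(39,55)): c=np.array(t[:2])+x*a+y*b; print("car",np.round(proj(q,[*c,t[2]-8])),end='')
    print()
print(tomove([600,-140,190],1.508))
E
```

```text
[[-0.00000e+00 -9.67000e-01 -2.54000e-01  7.26860e+01]
 [ 1.00000e+00  0.00000e+00 -1.00000e-03  4.63000e-01]
 [ 1.00000e-03 -2.54000e-01  9.67000e-01 -1.79692e+02]
 [ 0.00000e+00  0.00000e+00  0.00000e+00  1.00000e+00]]
[229.  23.] [235.  70.] [426.  23.] [426.  71.] [366.  46.] car [252. 143.]car [397. 143.]
[238.  51.] [243.  94.] [420.  51.] [420.  95.] [364.  73.] car [252. 143.]car [397. 143.]
(array([-0.2743,  0.1353, -0.089 ]), array([ 0.0066, -0.0022, -0.1112]))
```

>>> carry_out:
  deltas:
    - {"x": -0.02,"y": 0.01,"z": -0.03,"rx": 0,"ry": 0,"rz": -0.02}
    - {"x": -0.055,"y": 0.03,"z": -0.06,"rx": 0,"ry": 0,"rz": -0.05}
    - {"x": -0.095,"y": 0.05,"z": -0.08,"rx": 0,"ry": 0,"rz": -0.07}
    - {"x": -0.135,"y": 0.07,"z": -0.1,"rx": 0,"ry": 0,"rz": -0.09}
    - {"x": -0.175,"y": 0.09,"z": -0.1,"rx": 0,"ry": 0,"rz": -0.111}

```text
t: 4.65
ee_pos: [572.1, -36.4, 199.2]
eef_rot: [3.138, 0.0, 1.509]
wrist_force: [0.7, 0.1, -3.4]
grip_width: 0.255
finger_force: 50.0
```

>>> carry_out:
  deltas:
    - {"x": -0.04,"y": 0.016,"z": 0,"rx": 0,"ry": 0,"rz": 0}
    - {"x": -0.07,"y": 0.03,"z": 0,"rx": 0,"ry": 0,"rz": 0}
    - {"x": -0.09,"y": 0.036,"z": 0,"rx": 0,"ry": 0,"rz": 0}
    - {"x": -0.09,"y": 0.036,"z": 0,"rx": 0,"ry": 0,"rz": 0}
    - {"x": -0.09,"y": 0.036,"z": 0,"rx": 0,"ry": 0,"rz": 0}

```text
t: 5.15
ee_pos: [600.0, -126.1, 196.2]
eef_rot: [-3.139, -0.002, 1.507]
wrist_force: [-0.4, 1.0, -4.2]
grip_width: 0.254
finger_force: 50.0
```

>>> carry_out:
  deltas:
    - {"x": 0,"y": 0,"z": 0,"rx": 0,"ry": 0,"rz": 0}
    - {"x": 0,"y": 0,"z": 0,"rx": 0,"ry": 0,"rz": 0}

```text
t: 5.35
ee_pos: [600.6, -125.3, 197.5]
eef_rot: [-3.141, -0.001, 1.509]
wrist_force: [-0.3, 0.4, -4.0]
grip_width: 0.251
finger_force: 50.0
```

```bash
python3 - <<'E'
from h import *
import pickle
s=sense();p=camera_params("wrist");im=snapshot("wrist");cv2.imwrite("pics/w2.png",im)
pickle.dump((p,s),open("w2.pkl","wb"));print(s["ee_pos"],s["eef_rot"],abs(s["joint_velocities"]).max(),s["moment"],s["wrist_force"])
cv2.imwrite("pics/w2c.png",cv2.resize(im[20:220,200:460],None,fx=3,fy=3,interpolation=cv2.INTER_CUBIC))
E
```

```text
[ 600.5727497  -125.3322048   197.46343227] [-3.14114979e+00 -7.26575236e-04  1.50940714e+00] 0.007178121707546677 [-0.10466828 -0.0207736  -0.01892563] [-0.2740945   0.39523073 -4.01361547]
```

View pics/w2c.png

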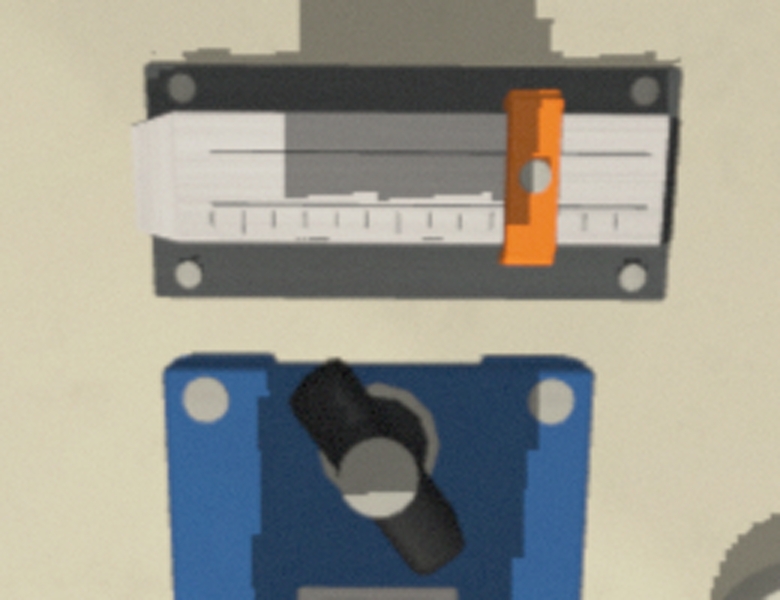

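Wrist view: the rail top runs in the crop from (135,178) at the open end to about (665,178), with the stop face at about x=503. The held carrier's plate corners are at (165,370) and (593,372). I'll fit both.

```bash
python3 - <<'E'
from h import *
import pickle
from scipy.optimize import least_squares
from scipy.spatial.transform import Rotation as R
p,s=pickle.load(open("w2.pkl","rb"))
px=lambda u,v:np.array([200+u/3-.33,20+v/3-.33])
pts=[((172,113),(-71,20,28)),((176,242),(-71,-20,28)),((134,125),(-85,16,26)),((140,232),(-85,-16,26)),
((148,65),(-90,38,4)),((680,66),(90,38,4)),((664,298),(90,-38,4)),((157,296),(-90,-38,4))]
def W(q,X): c,sn=np.cos(q[2]),np.sin(q[2]); return [q[0]+c*X[0]-sn*X[1],q[1]+sn*X[0]+c*X[1],X[2]]
res=lambda q:np.concatenate([proj(p,W(q,X))-px(*u) for u,X in pts])
r=least_squares(res,[609,-25,-.06],loss='soft_l1');print("rail",r.x,np.round(r.fun.reshape(-1,2),1).tolist())
q=r.x
def xs(u,v,z):
    a=at(p,*px(u,v),z)[:2]-q[:2];return np.array([np.cos(q[2])*a[0]+np.sin(q[2])*a[1],-np.sin(q[2])*a[0]+np.cos(q[2])*a[1]])
print("edges y",[xs(*k,28)[1] for k in((180,113),(400,113),(640,113),(180,242),(400,242),(640,242))])
print("stop face",xs(507,95,38),xs(500,262,38))
# carrier in tool: points expressed tool frame
G=R.from_euler('xyz',s["eef_rot"])
cp=[((165,370),(-39,40,30)),((593,372),(39,40,30)),((378,475),(0,26.2,66)),((175,600),(-39,0,30)),((583,600),(39,0,30))]
print("tool pt for carrier plate")
def CW(h,X): # h: dx,dy(carrier frame),yaw,roll about block axis
    v=np.array(X)-[0,-15,56.]
    v=R.from_euler('xyz',[h[3],0,h[2]]).apply(v)+[h[0],h[1],56-37.5]
    # carrier-aligned -> tool: carrier x = tool y , y= tool x, z=-tool z
    return s["ee_pos"]+G.apply([v[1],v[0],-v[2]])
use=cp[:2]
f=lambda h:np.concatenate([proj(p,CW(h,X))-px(*u) for u,X in use])
r=least_squares(f,[0,0,0,0]);print("carrier dx dy yaw roll",r.x,r.fun); print("zero-res",f([0,0.6,0,0]),f([0,.6,0,-.05]))
E
```

```text
rail [ 6.15885601e+02 -2.55065928e+01 -6.30131530e-02] [[2.7, -0.6], [3.3, 0.5], [1.3, 0.2], [1.2, -0.4], [-4.7, -0.4], [-1.7, -0.4], [-1.8, 0.4], [-3.5, 0.7]]
edges y [np.float64(19.49364779366842), np.float64(19.59290963665097), np.float64(19.70114635948349), np.float64(-19.563702166858835), np.float64(-19.452734113671088), np.float64(-19.33173440690763)]
stop face [30.55022016 23.38886707] [ 29.97734239 -25.73751417]
tool pt for carrier plate
carrier dx dy yaw roll [ 0.39287076  1.11792282 -0.00461457 -0.0554711 ] [-8.52651283e-14 -2.84217094e-14  5.68434189e-14  0.00000000e+00]
zero-res [-2.38167359 -1.02526566  0.05680753 -1.68967765] [-1.22678917  1.04713514 -1.07990137  0.3832338 ]
```

```bash
cat > car.py <<'E'
from h import *
import pickle,sys
from scipy.optimize import least_squares
from scipy.spatial.transform import Rotation as R
def fit(pk,png):
    p,s=pickle.load(open(pk,"rb"));im=cv2.imread(png)
    m=cv2.inRange(cv2.cvtColor(im,cv2.COLOR_BGR2HSV),(100,120,40),(125,255,255))
    G=R.from_euler('xyz',s["eef_rot"])
    def CW(h,X):
        v=R.from_euler('xyz',[h[3],0,h[2]]).apply(np.array(X)-[0,-15,56.])+[h[0],h[1],56-37.5]
        return s["ee_pos"]+G.apply([v[1],v[0],-v[2]])
    L=[];Rr=[]
    for v in range(150,215):
        c=np.nonzero(m[v,220:430])[0]+220; L.append((c[0]-.5,v)); Rr.append((c[-1]+.5,v))
    L=np.array(L);Rr=np.array(Rr)
    def dist(h,P,A,B):
        a,b=proj(p,CW(h,A)),proj(p,CW(h,B));d=(b-a)/np.linalg.norm(b-a);return (P-a)@np.array([-d[1],d[0]])
    tops=np.array([[200+u/3-.33,20+v/3-.33] for u,v in((170,370),(220,371),(540,372),(590,372))])
    f=lambda h:np.concatenate([dist(h,L,(-39,40,30),(-39,-20,30)),dist(h,Rr,(39,40,30),(39,-20,30)),5*dist(h,tops,(-39,40,30),(39,40,30))])
    r=least_squares(f,[0,0,0,0],loss='soft_l1')
    print("dx dy yaw roll",np.round(r.x,4),"rms",np.sqrt((r.fun**2).mean()))
    for roll in (0,r.x[3]):
        h=r.x.copy();h[3]=roll;print(roll,[np.round((proj(p,CW(h,X))+.33-[200,20])*3).tolist() for X in((-39,40,30),(-39,40,0),(39,40,0),(39,40,30))])
    print(L[[0,30,60]],Rr[[0,30,60]])
fit(sys.argv[1],sys.argv[2])
E
python3 car.py w2.pkl pics/w2.png
```

```text
dx dy yaw roll [ 0.1851  2.3579 -0.0044 -0.1061] rms 0.5491931534724979
0 [[160.0, 356.0], [189.0, 344.0], [566.0, 346.0], [596.0, 358.0]]
-0.1060990243025292 [[167.0, 370.0], [195.0, 372.0], [560.0, 374.0], [589.0, 372.0]]
[[254.5 150. ]
 [256.5 180. ]
 [257.5 210. ]] [[396.5 150. ]
 [394.5 180. ]
 [392.5 210. ]]
```

```bash
python3 - <<'E'
import cv2,numpy as np
im=cv2.imread("pics/w2.png")
a=cv2.resize(im[128:178,245:320],None,fx=10,fy=6*10//6,interpolation=cv2.INTER_NEAREST)
im2=cv2.convertScaleAbs(a,alpha=1.5,beta=20);cv2.imwrite("pics/w2d.png",im2)
E
```

```text
(no output)
```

View pics/w2d.png

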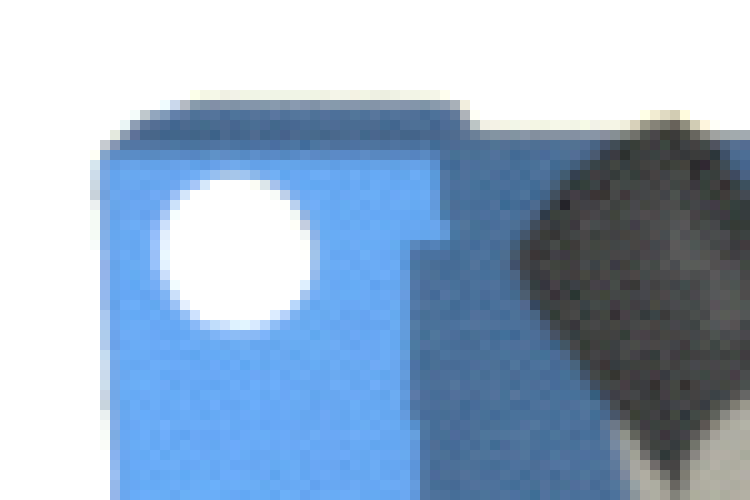

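The skirt's outer face is visible (rows 138–143), and the way the plate edges converge matches no tilt, so the carrier hangs level. I'll move to the pre-insertion pose.

>>> carry_out:
  deltas:
    - {"x": 0.02,"y": -0.03,"z": 0,"rx": 0,"ry": 0,"rz": 0}
    - {"x": 0.045,"y": -0.065,"z": 0,"rx": 0,"ry": 0,"rz": 0}
    - {"x": 0.07,"y": -0.1,"z": 0.02,"rx": 0,"ry": 0,"rz": 0}
    - {"x": 0.0853,"y": -0.1265,"z": 0.05,"rx": 0,"ry": 0,"rz": 0}
    - {"x": 0.0853,"y": -0.1265,"z": 0.09,"rx": 0,"ry": 0,"rz": 0}

```text
t: 5.9
ee_pos: [476.7, -30.7, 108.5]
eef_rot: [3.14, -0.001, 1.511]
wrist_force: [0.4, -0.4, -4.8]
grip_width: 0.254
finger_force: 50.0
```

>>> carry_out:
  deltas:
    - {"x": 0,"y": 0,"z": 0.025,"rx": 0,"ry": 0,"rz": 0}
    - {"x": 0,"y": 0,"z": 0.045,"rx": 0,"ry": 0,"rz": 0}
    - {"x": 0,"y": 0,"z": 0.045,"rx": 0,"ry": 0,"rz": 0}
    - {"x": 0,"y": 0,"z": 0.045,"rx": 0,"ry": 0,"rz": 0}

```text
t: 6.3
ee_pos: [480.5, -33.4, 63.0]
eef_rot: [3.141, -0.0, 1.509]
wrist_force: [-0.5, 0.4, -4.1]
grip_width: 0.254
finger_force: 50.0
```

```bash
python3 - <<'E'
from h import *
import pickle
s=sense();p=camera_params("wrist");im=snapshot("wrist")
pickle.dump((p,s),open("w3.pkl","wb"));print(s["ee_pos"],s["eef_rot"],abs(s["joint_velocities"]).max(),s["moment"],s["wrist_force"])
print(tomove([479.2,-32.1,46.5],1.51))
t=snapshot("top");cv2.imwrite("pics/w3.png",im);cv2.imwrite("pics/top3.png",t)
cv2.imwrite("pics/w3c.png",cv2.resize(im[0:270,200:560],None,fx=2.2,fy=2.2,interpolation=cv2.INTER_CUBIC))
E
```

```text
[480.4858589  -33.38544083  63.04349977] [ 3.14097738e+00 -1.06199847e-04  1.50855305e+00] 0.027580661070522546 [-0.12744206  0.07691997 -0.03047337] [-0.51530624  0.36995781 -4.07718057]
(array([ 0.0015, -0.0021,  0.0171]), array([ 0.0023,  0.0002, -0.0017]))
```

View pics/w3c.png

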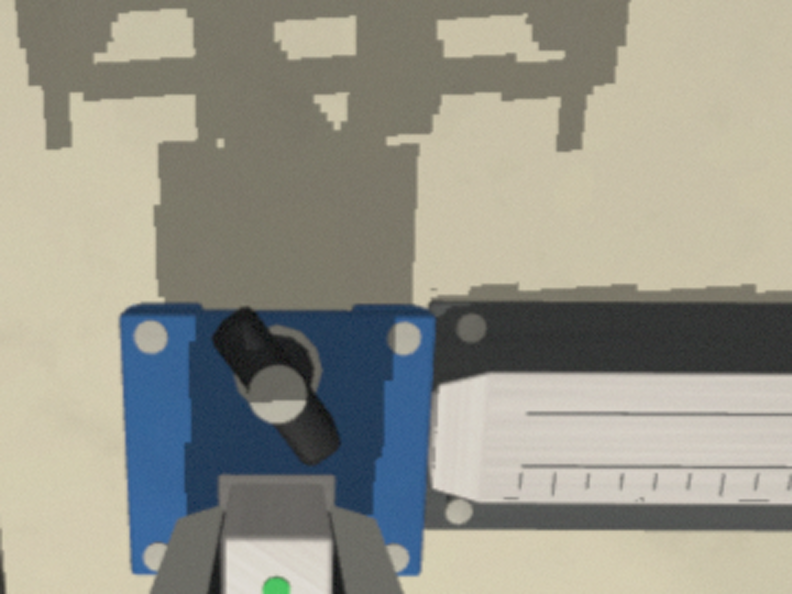

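The carrier sits just before the rail's open end. The rail's top edges are at crop rows 374 and 503, which I'll use for a final lateral check.

```bash
python3 - <<'E'
from h import *
import pickle
p,s=pickle.load(open("w3.pkl","rb"))
im=cv2.imread("pics/w3.png");g=cv2.cvtColor(im,cv2.COLOR_BGR2GRAY).astype(float)
U=[];D=[]
for u in list(range(425,560,5)):
    c=g[150:245,u];d=np.diff(c)
    U.append(at(p,u,150+np.argmax(d[:30])+.5,28)[:2]); k=60+np.argmin(d[60:90]); D.append(at(p,u,150+k+.5,28)[:2])
for E in (U,D):
    l=cv2.fitLine(np.float32(E),cv2.DIST_HUBER,0,.01,.01).ravel();print(l[1]/l[0],"y at x=616:",l[3]+(616-l[2])*l[1]/l[0],"at 545",l[3]+(545-l[2])*l[1]/l[0])
print("rail end x",at(p,200+437/2.2,440/2.2,26))
zp=s["ee_pos"][2]-37.5+30
a,b=at(p,200+121/2.2,315/2.2,zp),at(p,200+435/2.2,318/2.2,zp);print("plate front edge",a,b,(b-a)[1]/(b-a)[0])
e=np.array([-np.sin(-.063),np.cos(-.063)]);print("origin est",(a+b)[:2]/2-40*e,"TCP-based",s["ee_pos"][:2]+15*e)
E
```

```text
-0.07303482 y at x=616: -5.7868843 at 545 -0.60141253
-0.062372096 y at x=616: -45.142166 at 545 -40.713745
rail end x [529.28026942 -20.82713993  26.        ]
plate front edge [446.40327687  23.80628914  55.54349977] [523.0444581   18.29598856  55.54349977] -0.07189738593264627
origin est [482.20553413 -18.8695074 ] TCP-based [481.43023391 -18.41519849]
```

>>> carry_out:
  deltas:
    - {"x": 0.0017,"y": 0,"z": 0.008,"rx": 0,"ry": 0,"rz": -0.004}
    - {"x": 0.0017,"y": 0,"z": 0.0165,"rx": 0,"ry": 0,"rz": -0.004}
    - {"x": 0.0017,"y": 0,"z": 0.0165,"rx": 0,"ry": 0,"rz": -0.004}
    - {"x": 0.0017,"y": 0,"z": 0.0165,"rx": 0,"ry": 0,"rz": -0.004}

```text
t: 6.8
ee_pos: [479.9, -32.0, 45.6]
eef_rot: [-3.141, -0.0, 1.512]
wrist_force: [0.7, -0.8, -2.9]
grip_width: 0.252
finger_force: 50.0
```

>>> carry_out:
  deltas:
    - {"x": 0,"y": 0.003,"z": 0,"rx": 0,"ry": 0,"rz": 0}
    - {"x": 0,"y": 0.007,"z": 0,"rx": 0,"ry": 0,"rz": 0}
    - {"x": 0,"y": 0.011,"z": 0,"rx": 0,"ry": 0,"rz": 0}
    - {"x": 0,"y": 0.015,"z": 0,"rx": 0,"ry": 0,"rz": 0}
    - {"x": -0.0001,"y": 0.018,"z": 0,"rx": 0,"ry": 0,"rz": 0}

```text
t: 7.3
ee_pos: [499.0, -33.3, 46.0]
eef_rot: [3.141, -0.0, 1.512]
wrist_force: [-0.2, -0.5, -4.5]
grip_width: 0.254
finger_force: 50.0
```

```bash
python3 -c "
from h import *
s=sense()
for k in ('ee_pos','eef_rot','wrist_force','moment'): print(k,s[k])"
```

```text
ee_pos [498.96419131 -33.33606511  46.03010766]
eef_rot [ 3.14103377e+00 -1.15069792e-05  1.51188366e+00]
wrist_force [-0.24060069 -0.50595204 -4.51514863]
moment [-0.08340118  0.03948741 -0.01049108]
```

Entered about 10 mm with no contact force. Now I'll go on in gentle increments.

>>> carry_out:
  deltas:
    - {"x": 0,"y": 0.005,"z": 0,"rx": 0,"ry": 0,"rz": 0}
    - {"x": 0,"y": 0.009,"z": 0,"rx": 0,"ry": 0,"rz": 0}
    - {"x": -0.0001,"y": 0.013,"z": 0,"rx": 0,"ry": 0,"rz": 0}
    - {"x": -0.0001,"y": 0.017,"z": 0,"rx": 0,"ry": 0,"rz": 0}
    - {"x": -0.0001,"y": 0.02,"z": 0,"rx": 0,"ry": 0,"rz": 0}

```text
t: 7.8
ee_pos: [518.7, -34.6, 46.0]
eef_rot: [3.141, -0.0, 1.512]
wrist_force: [-0.1, -0.3, -3.1]
grip_width: 0.256
finger_force: 50.0
```

```bash
python3 -c "
from h import *
s=sense()
for k in ('ee_pos','eef_rot','wrist_force','moment'): print(k,s[k])"
```

```text
ee_pos [518.67490894 -34.58975962  45.95437847]
eef_rot [ 3.14134217e+00 -4.82630995e-05  1.51178397e+00]
wrist_force [-0.095249   -0.25340446 -3.09567014]
moment [-0.09633335  0.06632644  0.01945688]
```

>>> carry_out:
  deltas:
    - {"x": 0,"y": 0.006,"z": 0,"rx": 0,"ry": 0,"rz": 0}
    - {"x": -0.0001,"y": 0.012,"z": 0,"rx": 0,"ry": 0,"rz": 0}
    - {"x": -0.0001,"y": 0.018,"z": 0,"rx": 0,"ry": 0,"rz": 0}
    - {"x": -0.0002,"y": 0.024,"z": 0,"rx": 0,"ry": 0,"rz": 0}
    - {"x": -0.0002,"y": 0.03,"z": 0,"rx": 0,"ry": 0,"rz": 0}

```text
t: 8.3
ee_pos: [548.7, -36.6, 45.9]
eef_rot: [3.142, -0.0, 1.512]
wrist_force: [-0.7, 0.2, -4.2]
grip_width: 0.255
finger_force: 50.0
```

>>> carry_out:
  deltas:
    - {"x": 0,"y": 0.006,"z": 0,"rx": 0,"ry": 0,"rz": 0}
    - {"x": -0.0001,"y": 0.012,"z": 0,"rx": 0,"ry": 0,"rz": 0}
    - {"x": -0.0001,"y": 0.018,"z": 0,"rx": 0,"ry": 0,"rz": 0}
    - {"x": -0.0002,"y": 0.024,"z": 0,"rx": 0,"ry": 0,"rz": 0}
    - {"x": -0.0002,"y": 0.03,"z": 0,"rx": 0,"ry": 0,"rz": 0}

```text
t: 8.8
ee_pos: [578.5, -38.5, 45.9]
eef_rot: [-3.142, -0.0, 1.512]
wrist_force: [0.1, 0.4, -4.0]
grip_width: 0.251
finger_force: 50.0
```

```bash
python3 -c "
from h import *
s=sense()
for k in ('ee_pos','eef_rot','wrist_force','moment'): print(k,s[k])"
```

```text
ee_pos [578.5237594  -38.50808283  45.91938962]
eef_rot [-3.14151974e+00 -9.47907378e-05  1.51176470e+00]
wrist_force [ 0.07073794  0.35888975 -3.96223165]
moment [-0.18312012  0.06765052  0.04309071]
```

>>> carry_out:
  deltas:
    - {"x": 0,"y": 0.004,"z": 0,"rx": 0,"ry": 0,"rz": 0}
    - {"x": 0,"y": 0.008,"z": 0,"rx": 0,"ry": 0,"rz": 0}
    - {"x": -0.0001,"y": 0.011,"z": 0,"rx": 0,"ry": 0,"rz": 0}
    - {"x": -0.0001,"y": 0.014,"z": 0,"rx": 0,"ry": 0,"rz": 0}
    - {"x": -0.0001,"y": 0.017,"z": 0,"rx": 0,"ry": 0,"rz": 0}

```text
t: 9.3
ee_pos: [595.1, -39.6, 45.9]
eef_rot: [-3.141, -0.0, 1.512]
wrist_force: [0.3, -0.2, -3.5]
grip_width: 0.253
finger_force: 50.0
```

>>> carry_out:
  deltas:
    - {"x": 0,"y": 0.001,"z": 0,"rx": 0,"ry": 0,"rz": 0}
    - {"x": 0,"y": 0.002,"z": 0,"rx": 0,"ry": 0,"rz": 0}
    - {"x": 0,"y": 0.003,"z": 0,"rx": 0,"ry": 0,"rz": 0}
    - {"x": 0,"y": 0.004,"z": 0,"rx": 0,"ry": 0,"rz": 0}

```text
t: 9.7
ee_pos: [599.0, -39.8, 45.9]
eef_rot: [-3.141, -0.0, 1.512]
wrist_force: [0.8, 0.4, -4.6]
grip_width: 0.255
finger_force: 50.0
```

>>> carry_out:
  deltas:
    - {"x": 0,"y": 0.0005,"z": 0,"rx": 0,"ry": 0,"rz": 0}
    - {"x": 0,"y": 0.001,"z": 0,"rx": 0,"ry": 0,"rz": 0}
    - {"x": 0,"y": 0.0015,"z": 0,"rx": 0,"ry": 0,"rz": 0}
    - {"x": 0,"y": 0.002,"z": 0,"rx": 0,"ry": 0,"rz": 0}

```text
t: 10.1
ee_pos: [601.0, -39.9, 45.9]
eef_rot: [-3.142, -0.0, 1.512]
wrist_force: [-1.0, 0.0, -3.5]
grip_width: 0.249
finger_force: 50.0
```

>>> carry_out:
  deltas:
    - {"x": 0,"y": 0.0005,"z": 0,"rx": 0,"ry": 0,"rz": 0}
    - {"x": 0,"y": 0.001,"z": 0,"rx": 0,"ry": 0,"rz": 0}

```text
t: 10.3
ee_pos: [602.0, -40.0, 45.9]
eef_rot: [-3.142, -0.0, 1.512]
wrist_force: [0.2, 0.1, -3.5]
grip_width: 0.25
finger_force: 50.0
```

>>> carry_out:
  deltas:
    - {"x": 0,"y": 0.0005,"z": 0,"rx": 0,"ry": 0,"rz": 0}
    - {"x": 0,"y": 0.001,"z": 0,"rx": 0,"ry": 0,"rz": 0}

```text
t: 10.5
ee_pos: [603.1, -40.0, 46.0]
eef_rot: [3.142, -0.0, 1.512]
wrist_force: [0.7, 0.5, -4.2]
grip_width: 0.253
finger_force: 50.0
```

>>> carry_out:
  deltas:
    - {"x": 0,"y": 0.0005,"z": 0,"rx": 0,"ry": 0,"rz": 0}
    - {"x": 0,"y": 0.001,"z": 0,"rx": 0,"ry": 0,"rz": 0}

```text
t: 10.7
ee_pos: [604.1, -40.1, 46.0]
eef_rot: [3.142, -0.0, 1.512]
wrist_force: [0.0, 0.4, -3.6]
grip_width: 0.251
finger_force: 50.0
```

>>> carry_out:
  deltas:
    - {"x": 0,"y": 0.0005,"z": 0,"rx": 0,"ry": 0,"rz": 0}
    - {"x": 0,"y": 0.001,"z": 0,"rx": 0,"ry": 0,"rz": 0}

```text
t: 10.9
ee_pos: [605.0, -40.1, 45.9]
eef_rot: [-3.142, -0.0, 1.512]
wrist_force: [-0.0, 0.7, -3.5]
grip_width: 0.253
finger_force: 50.0
```

>>> carry_out:
  deltas:
    - {"x": 0,"y": 0.0003,"z": 0,"rx": 0,"ry": 0,"rz": 0}
    - {"x": 0,"y": 0.0006,"z": 0,"rx": 0,"ry": 0,"rz": 0}

```text
t: 11.1
ee_pos: [605.6, -40.2, 45.9]
eef_rot: [-3.142, -0.0, 1.512]
wrist_force: [-0.3, -0.1, -4.1]
grip_width: 0.249
finger_force: 50.0
```

>>> carry_out:
  deltas:
    - {"x": 0,"y": 0.0003,"z": 0,"rx": 0,"ry": 0,"rz": 0}
    - {"x": 0,"y": 0.0006,"z": 0,"rx": 0,"ry": 0,"rz": 0}

```text
t: 11.3
ee_pos: [606.2, -40.2, 45.9]
eef_rot: [3.142, -0.0, 1.512]
wrist_force: [0.4, 0.4, -4.0]
grip_width: 0.252
finger_force: 50.0
```

>>> carry_out:
  deltas:
    - {"x": 0,"y": 0.0003,"z": 0,"rx": 0,"ry": 0,"rz": 0}
    - {"x": 0,"y": 0.0006,"z": 0,"rx": 0,"ry": 0,"rz": 0}

```text
t: 11.5
ee_pos: [606.8, -40.3, 45.9]
eef_rot: [-3.142, -0.0, 1.512]
wrist_force: [0.8, 0.2, -4.4]
grip_width: 0.251
finger_force: 50.0
```

>>> carry_out:
  deltas:
    - {"x": 0,"y": 0.0003,"z": 0,"rx": 0,"ry": 0,"rz": 0}
    - {"x": 0,"y": 0.0006,"z": 0,"rx": 0,"ry": 0,"rz": 0}

```text
t: 11.7
ee_pos: [607.3, -40.3, 45.9]
eef_rot: [-3.141, -0.0, 1.512]
wrist_force: [-0.6, -0.3, -3.3]
grip_width: 0.25
finger_force: 50.0
```

>>> carry_out:
  deltas:
    - {"x": 0,"y": 0.0003,"z": 0,"rx": 0,"ry": 0,"rz": 0}
    - {"x": 0,"y": 0.0006,"z": 0,"rx": 0,"ry": 0,"rz": 0}

```text
t: 11.9
ee_pos: [607.4, -40.3, 45.9]
eef_rot: [-3.14, -0.0, 1.512]
wrist_force: [-1.6, -0.8, -2.4]
grip_width: 0.246
finger_force: 50.0
```

>>> carry_out:
  deltas:
    - {"x": 0,"y": 0.0003,"z": 0,"rx": 0,"ry": 0,"rz": 0}
    - {"x": 0,"y": 0.0006,"z": 0,"rx": 0,"ry": 0,"rz": 0}

```text
t: 12.1
ee_pos: [607.4, -40.2, 45.8]
eef_rot: [-3.139, -0.0, 1.512]
wrist_force: [-4.2, 0.2, -2.1]
grip_width: 0.253
finger_force: 50.0
```

>>> carry_out:
  deltas:
    - {"x": 0,"y": 0.0003,"z": 0,"rx": 0,"ry": 0,"rz": 0}
    - {"x": 0,"y": 0.0006,"z": 0,"rx": 0,"ry": 0,"rz": 0}

```text
t: 12.3
ee_pos: [607.4, -40.2, 45.6]
eef_rot: [-3.138, -0.0, 1.512]
wrist_force: [-6.1, 0.2, -0.1]
grip_width: 0.251
finger_force: 50.0
```

>>> carry_out:
  deltas:
    - {"x": 0,"y": 0.0003,"z": 0,"rx": 0,"ry": 0,"rz": 0}
    - {"x": 0,"y": 0.0003,"z": 0,"rx": 0,"ry": 0,"rz": 0}
    - {"x": 0,"y": 0.0003,"z": 0,"rx": 0,"ry": 0,"rz": 0}

```text
t: 12.6
ee_pos: [607.4, -40.2, 45.6]
eef_rot: [-3.137, -0.0, 1.512]
wrist_force: [-6.3, -0.4, -0.6]
grip_width: 0.247
finger_force: 50.0
```

```bash
python3 -c "
from h import *
s=sense()
for k in ('ee_pos','eef_rot','wrist_force','moment'): print(k,s[k])"
```

```text
ee_pos [607.44509957 -40.23916524  45.63347922]
eef_rot [-3.13746723e+00 -1.73291939e-04  1.51200406e+00]
wrist_force [-6.25702626 -0.38224699 -0.57210262]
moment [-0.15485415  1.21980984 -0.00772839]
```

Home: the wrist force is about 6.3 N against the stop. I'll relax the push, then release.

>>> carry_out:
  deltas:
    - {"x": 0,"y": -0.0008,"z": 0,"rx": 0,"ry": 0,"rz": 0}
    - {"x": 0,"y": -0.0016,"z": 0,"rx": 0,"ry": 0,"rz": 0}
    - {"x": 0,"y": -0.0016,"z": 0,"rx": 0,"ry": 0,"rz": 0}

```text
t: 12.9
ee_pos: [607.4, -40.2, 45.6]
eef_rot: [-3.141, -0.0, 1.512]
wrist_force: [-4.0, 0.9, -3.9]
grip_width: 0.253
finger_force: 50.0
```

>>> carry_out:
  deltas:
    - {"x": 0,"y": 0,"z": 0,"rx": 0,"ry": 0,"rz": 0}
    - {"x": 0,"y": 0,"z": 0,"rx": 0,"ry": 0,"rz": 0}
    - {"x": 0,"y": 0,"z": 0,"rx": 0,"ry": 0,"rz": 0}
  hand: 0.1

```text
t: 13.2
ee_pos: [610.3, -40.6, 47.2]
eef_rot: [3.137, 0.0, 1.512]
wrist_force: [0.2, 0.4, 0.1]
grip_width: 0.44
finger_force: 0.0
```

>>> carry_out:
  deltas:
    - {"x": 0,"y": 0,"z": -0.02,"rx": 0,"ry": 0,"rz": 0}
    - {"x": 0,"y": 0,"z": -0.06,"rx": 0,"ry": 0,"rz": 0}
    - {"x": 0,"y": 0,"z": -0.1,"rx": 0,"ry": 0,"rz": 0}
    - {"x": 0,"y": 0,"z": -0.12,"rx": 0,"ry": 0,"rz": 0}
    - {"x": 0,"y": 0,"z": -0.12,"rx": 0,"ry": 0,"rz": 0}

```text
t: 13.7
ee_pos: [611.5, -40.9, 170.5]
eef_rot: [3.131, 0.001, 1.512]
wrist_force: [0.4, -1.0, -0.9]
grip_width: 0.45
finger_force: 0.0
```

>>> carry_out:
  deltas:
    - {"x": 0,"y": 0,"z": 0,"rx": 0,"ry": 0,"rz": 0}
    - {"x": 0,"y": 0,"z": 0,"rx": 0,"ry": 0,"rz": 0}
  hand: 0.4

```text
t: 13.9
ee_pos: [607.0, -40.2, 164.3]
eef_rot: [-3.139, -0.0, 1.512]
wrist_force: [-0.9, 0.3, -0.7]
grip_width: 0.322
finger_force: 0.0
```

```bash
python3 - <<'E'
from h import *
import pickle
s=sense();p=camera_params("wrist");im=snapshot("wrist")
pickle.dump((p,s),open("w4.pkl","wb"));print(s["ee_pos"],s["eef_rot"],abs(s["joint_velocities"]).max(),s["qpos"],s["moment"],s["wrist_force"])
cv2.imwrite("pics/w4.png",im)
cv2.imwrite("pics/w4c.png",cv2.resize(im[60:260,200:460],None,fx=3,fy=3,interpolation=cv2.INTER_CUBIC))
E
```

```text
[607.02656531 -40.15109925 164.26400917] [-3.13903988e+00 -4.54811998e-04  1.51180693e+00] 0.008789551396514356 [-1.80466870e-01  3.51660342e-01  1.49641829e+00  1.47652724e-04
  1.29610310e+00 -1.21518291e-01] [-0.09979065  0.05307881 -0.0064091 ] [-0.94850929  0.25144227 -0.7204038 ]
```

View pics/w4c.png

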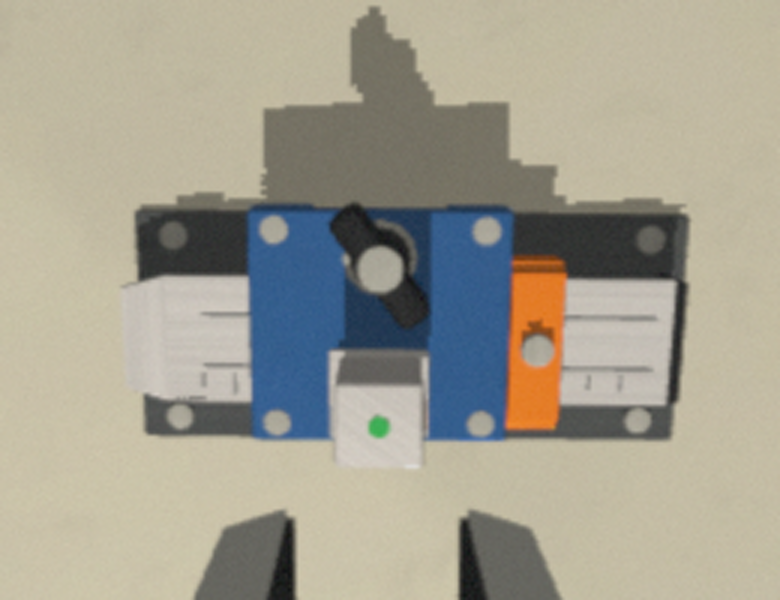

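The carrier is on the rail with its front touching the orange stop. The knob button is at crop (380,268), its bar ends at about (345,213) and (414,318), and the block dot is at (379,427).

```bash
python3 - <<'E'
from h import *
import pickle
p,s=pickle.load(open("w4.pkl","rb"))
q=lambda u,v,z:at(p,200+u/3-.33,60+v/3-.33,z)[:2]
a,b=q(345,213,70),q(413,317,70);d=a-b
ang=np.arctan2(d[1],d[0]);print("bar",a,b,np.linalg.norm(d),(a+b)/2,"angle",ang,"rel carrier y",ang-(np.pi/2-.063))
dot=q(379,427,76);e=np.array([.063,.998]);print("dot",dot,"knob",dot+41.2*e)
k=np.array([607.4,-40.2])+[.2,0]+41.3*e;print("TCP-based knob",k,"button",q(380,268,76))
for psi in (1.508+.6,1.508+.65): print(tomove([*k,43],psi))
E
```

```text
bar [602.071103    16.70878754] [618.36393721 -11.5541165 ] 32.62281703690463 [610.21752011   2.57733552] angle 2.093737780401851 rel carrier y 0.5859414536069545
dot [607.63114    -39.75378422] knob [610.22674      1.36381578]
TCP-based knob [610.2019   1.0174] button [610.37089075   2.61636949]
(array([0.0413, 0.0012, 0.1211]), array([-0.0029, -0.0014, -0.5963]))
(array([0.0413, 0.0012, 0.1211]), array([-0.0028, -0.0015, -0.6463]))
```

>>> carry_out:
  deltas:
    - {"x": 0.012,"y": 0.0004,"z": 0,"rx": 0,"ry": 0,"rz": -0.14}
    - {"x": 0.03,"y": 0.0008,"z": 0,"rx": 0,"ry": 0,"rz": -0.28}
    - {"x": 0.0417,"y": 0.0012,"z": 0.02,"rx": 0,"ry": 0,"rz": -0.42}
    - {"x": 0.0417,"y": 0.0012,"z": 0.04,"rx": 0,"ry": 0,"rz": -0.55}
    - {"x": 0.0417,"y": 0.0012,"z": 0.06,"rx": 0,"ry": 0,"rz": -0.62}
  hand: 0.45

```text
t: 14.45
ee_pos: [610.8, 1.8, 103.7]
eef_rot: [-3.14, -0.002, 2.136]
wrist_force: [-0.4, -0.3, -0.2]
grip_width: 0.273
finger_force: 0.0
```

>>> carry_out:
  deltas:
    - {"x": 0,"y": 0,"z": 0,"rx": 0,"ry": 0,"rz": 0}
    - {"x": 0,"y": 0,"z": 0,"rx": 0,"ry": 0,"rz": 0}
    - {"x": 0,"y": 0,"z": 0,"rx": 0,"ry": 0,"rz": 0}

```text
t: 14.75
ee_pos: [612.2, 1.1, 106.5]
eef_rot: [3.141, 0.001, 2.131]
wrist_force: [-0.4, 0.1, -0.4]
grip_width: 0.276
finger_force: 0.0
```

```bash
python3 - <<'E'
from h import *
s=sense();print(s["ee_pos"],s["eef_rot"],s["grip_width"]*94,s["moment"],s["wrist_force"]);print(tomove([610.2,1.5,43],1.508+.62))
E
```

```text
[612.20704232   1.06114019 106.54986739] [3.14064435e+00 6.14102203e-04 2.13058259e+00] 25.940570000437713 [ 0.00462939  0.10566507 -0.03664687] [-0.40342746  0.05270452 -0.35896637]
(array([ 0.0015, -0.0015,  0.0635]), array([0.0009, 0.0006, 0.0026]))
```

>>> carry_out:
  deltas:
    - {"x": 0.001,"y": -0.0013,"z": 0.02,"rx": 0,"ry": 0,"rz": 0}
    - {"x": 0.001,"y": -0.0013,"z": 0.045,"rx": 0,"ry": 0,"rz": 0}
    - {"x": 0.001,"y": -0.0013,"z": 0.0625,"rx": 0,"ry": 0,"rz": 0}
    - {"x": 0.001,"y": -0.0013,"z": 0.0625,"rx": 0,"ry": 0,"rz": 0}
    - {"x": 0.001,"y": -0.0013,"z": 0.0625,"rx": 0,"ry": 0,"rz": 0}

```text
t: 15.25
ee_pos: [610.7, 1.2, 44.4]
eef_rot: [3.14, 0.001, 2.131]
wrist_force: [0.3, -0.6, -0.4]
grip_width: 0.276
finger_force: 0.0
```

>>> carry_out:
  deltas:
    - {"x": 0,"y": 0,"z": 0,"rx": 0,"ry": 0,"rz": 0}
    - {"x": 0,"y": 0,"z": 0,"rx": 0,"ry": 0,"rz": 0}
    - {"x": 0,"y": 0,"z": 0,"rx": 0,"ry": 0,"rz": 0}
    - {"x": 0,"y": 0,"z": 0,"rx": 0,"ry": 0,"rz": 0}
    - {"x": 0,"y": 0,"z": 0,"rx": 0,"ry": 0,"rz": 0}
  hand: 1
  newtons: 40

```text
t: 15.75
ee_pos: [611.0, 1.3, 44.7]
eef_rot: [3.139, 0.002, 2.132]
wrist_force: [0.5, -0.4, 5.7]
grip_width: 0.098
finger_force: 40.0
```

```bash
python3 - <<'E'
from h import *
s=sense();print(s["ee_pos"],s["eef_rot"],s["grip_width"]*94,s["finger_force"],s["moment"],s["wrist_force"])
E
```

```text
[610.98393415   1.27985036  44.74326682] [3.13949293e+00 1.64017854e-03 2.13191845e+00] 9.252622263044831 39.98908817768097 [-0.03933511  0.05556229  0.03598025] [ 0.46128031 -0.42035665  5.70309392]
```

>>> carry_out:
  deltas:
    - {"x": 0,"y": 0,"z": 0,"rx": 0,"ry": 0,"rz": 0.05}
    - {"x": 0,"y": 0,"z": 0,"rx": 0,"ry": 0,"rz": 0.1}
    - {"x": 0,"y": 0,"z": 0,"rx": 0,"ry": 0,"rz": 0.15}
    - {"x": 0,"y": 0,"z": 0,"rx": 0,"ry": 0,"rz": 0.15}

```text
t: 16.15
ee_pos: [610.9, 1.2, 44.7]
eef_rot: [3.14, 0.002, 1.982]
wrist_force: [1.4, -1.0, 6.1]
grip_width: 0.103
finger_force: 40.0
```

```bash
cat > m.py <<'E'
from h import *
s=sense();print(s["ee_pos"].round(2),s["eef_rot"].round(4),"knob",round(1.508-s["eef_rot"][2],4),"w",round(s["grip_width"]*94,1),s["moment"].round(3),s["wrist_force"].round(2),"tau6",s["tau"][5].round(3))
E
python3 m.py
```

```text
[610.93   1.15  44.73] [3.1395e+00 1.5000e-03 1.9815e+00] knob -0.4735 w 9.7 [-0.123  0.098  0.055] [ 1.44 -1.01  6.12] tau6 0.262
```

>>> carry_out:
  deltas:
    - {"x": 0,"y": 0,"z": 0,"rx": 0,"ry": 0,"rz": 0.03}
    - {"x": 0,"y": 0,"z": 0,"rx": 0,"ry": 0,"rz": 0.06}
    - {"x": 0,"y": 0,"z": 0,"rx": 0,"ry": 0,"rz": 0.09}

```text
t: 16.45
ee_pos: [610.8, 1.1, 44.7]
eef_rot: [3.14, 0.001, 1.891]
wrist_force: [-0.0, 0.1, 5.8]
grip_width: 0.101
finger_force: 40.0
```

```bash
python3 m.py
```

```text
[610.79   1.1   44.71] [3.1397e+00 1.3000e-03 1.8913e+00] knob -0.3833 w 9.5 [-0.118  0.133  0.206] [-0.03  0.1   5.77] tau6 -0.043
```

>>> carry_out:
  deltas:
    - {"x": 0,"y": 0,"z": 0,"rx": 0,"ry": 0,"rz": 0}
    - {"x": 0,"y": 0,"z": 0,"rx": 0,"ry": 0,"rz": 0}

```text
t: 16.65
ee_pos: [610.8, 1.1, 44.7]
eef_rot: [3.14, 0.001, 1.892]
wrist_force: [-0.7, -0.2, 5.7]
grip_width: 0.101
finger_force: 40.0
```

```bash
python3 m.py
```

```text
[610.78   1.09  44.72] [3.1397e+00 1.3000e-03 1.8922e+00] knob -0.3842 w 9.5 [-0.198  0.126  0.116] [-0.67 -0.17  5.72] tau6 0.124
```

>>> carry_out:
  deltas:
    - {"x": 0,"y": 0,"z": 0,"rx": 0,"ry": 0,"rz": 0.03}
    - {"x": 0,"y": 0,"z": 0,"rx": 0,"ry": 0,"rz": 0.06}
    - {"x": 0,"y": 0,"z": 0,"rx": 0,"ry": 0,"rz": 0.09}

```text
t: 16.95
ee_pos: [610.7, 1.1, 44.7]
eef_rot: [3.14, 0.001, 1.801]
wrist_force: [-0.5, -0.5, 5.3]
grip_width: 0.104
finger_force: 40.0
```

```bash
python3 m.py
```

```text
[610.67   1.07  44.73] [3.1398e+00 1.2000e-03 1.8014e+00] knob -0.2934 w 9.7 [-0.121  0.167  0.157] [-0.51 -0.45  5.34] tau6 -0.043
```

>>> carry_out:
  deltas:
    - {"x": 0,"y": 0,"z": 0,"rx": 0,"ry": 0,"rz": 0.03}
    - {"x": 0,"y": 0,"z": 0,"rx": 0,"ry": 0,"rz": 0.05}

```text
t: 17.15
ee_pos: [610.6, 1.0, 44.7]
eef_rot: [3.14, 0.001, 1.752]
wrist_force: [-0.7, -0.0, 6.9]
grip_width: 0.104
finger_force: 40.0
```

```bash
python3 m.py
```

```text
[610.61   1.04  44.72] [3.1399e+00 1.1000e-03 1.7516e+00] knob -0.2436 w 9.7 [-0.17   0.153  0.143] [-0.74 -0.    6.92] tau6 0.076
```

Still free. I'll keep going in 0.05 steps.

>>> carry_out:
  deltas:
    - {"x": 0,"y": 0,"z": 0,"rx": 0,"ry": 0,"rz": 0.03}
    - {"x": 0,"y": 0,"z": 0,"rx": 0,"ry": 0,"rz": 0.05}

```text
t: 17.35
ee_pos: [610.5, 1.0, 44.7]
eef_rot: [3.14, 0.001, 1.702]
wrist_force: [-0.4, 0.1, 6.5]
grip_width: 0.104
finger_force: 40.0
```

```bash
python3 m.py
```

```text
[610.52   1.04  44.7 ] [3.1400e+00 1.0000e-03 1.7017e+00] knob -0.1937 w 9.8 [-0.156  0.224  0.2  ] [-0.42  0.06  6.48] tau6 0.074
```

>>> carry_out:
  deltas:
    - {"x": 0,"y": 0,"z": 0,"rx": 0,"ry": 0,"rz": 0.03}
    - {"x": 0,"y": 0,"z": 0,"rx": 0,"ry": 0,"rz": 0.05}

```text
t: 17.55
ee_pos: [610.5, 1.0, 44.7]
eef_rot: [3.14, 0.001, 1.652]
wrist_force: [-0.5, -0.2, 6.4]
grip_width: 0.105
finger_force: 40.0
```

```bash
python3 m.py
```

```text
[610.47   1.01  44.73] [3.1401e+00 1.0000e-03 1.6516e+00] knob -0.1436 w 9.9 [-0.23   0.225  0.189] [-0.54 -0.25  6.37] tau6 0.074
```

>>> carry_out:
  deltas:
    - {"x": 0,"y": 0,"z": 0,"rx": 0,"ry": 0,"rz": 0.03}
    - {"x": 0,"y": 0,"z": 0,"rx": 0,"ry": 0,"rz": 0.05}

```text
t: 17.75
ee_pos: [610.4, 1.0, 44.7]
eef_rot: [3.14, 0.001, 1.602]
wrist_force: [-1.1, 0.2, 6.8]
grip_width: 0.101
finger_force: 40.0
```

```bash
python3 m.py
```

```text
[610.4    1.03  44.71] [3.1402e+00 8.0000e-04 1.6016e+00] knob -0.0936 w 9.5 [-0.179  0.319  0.203] [-1.13  0.24  6.83] tau6 0.075
```

>>> carry_out:
  deltas:
    - {"x": 0,"y": 0,"z": 0,"rx": 0,"ry": 0,"rz": 0.02}
    - {"x": 0,"y": 0,"z": 0,"rx": 0,"ry": 0,"rz": 0.04}

```text
t: 17.95
ee_pos: [610.4, 1.0, 44.7]
eef_rot: [3.14, 0.001, 1.562]
wrist_force: [-1.3, -0.4, 6.7]
grip_width: 0.103
finger_force: 40.0
```

```bash
python3 m.py
```

```text
[610.35   1.05  44.73] [3.1402e+00 8.0000e-04 1.5619e+00] knob -0.0539 w 9.7 [-0.174  0.226  0.219] [-1.27 -0.45  6.73] tau6 0.039
```

>>> carry_out:
  deltas:
    - {"x": 0,"y": 0,"z": 0,"rx": 0,"ry": 0,"rz": 0.02}
    - {"x": 0,"y": 0,"z": 0,"rx": 0,"ry": 0,"rz": 0.04}

```text
t: 18.15
ee_pos: [610.3, 1.0, 44.7]
eef_rot: [3.14, 0.001, 1.522]
wrist_force: [-1.6, -0.9, 6.6]
grip_width: 0.105
finger_force: 40.0
```

```bash
python3 m.py
```

```text
[610.31   1.03  44.73] [3.1403e+00 8.0000e-04 1.5219e+00] knob -0.0139 w 9.8 [-0.183  0.259  0.211] [-1.55 -0.88  6.63] tau6 0.039
```

>>> carry_out:
  deltas:
    - {"x": 0,"y": 0,"z": 0,"rx": 0,"ry": 0,"rz": 0.02}
    - {"x": 0,"y": 0,"z": 0,"rx": 0,"ry": 0,"rz": 0.04}

```text
t: 18.35
ee_pos: [610.2, 1.1, 44.7]
eef_rot: [3.14, 0.001, 1.482]
wrist_force: [-1.5, -0.1, 6.6]
grip_width: 0.102
finger_force: 40.0
```

```bash
python3 m.py
```

```text
[610.25   1.06  44.74] [3.1404e+00 7.0000e-04 1.4819e+00] knob 0.0261 w 9.6 [-0.177  0.336  0.199] [-1.49 -0.12  6.56] tau6 0.063
```

>>> carry_out:
  deltas:
    - {"x": 0,"y": 0,"z": 0,"rx": 0,"ry": 0,"rz": 0.02}
    - {"x": 0,"y": 0,"z": 0,"rx": 0,"ry": 0,"rz": 0.04}

```text
t: 18.55
ee_pos: [610.2, 1.0, 44.7]
eef_rot: [3.14, 0.001, 1.442]
wrist_force: [-1.7, -0.4, 6.8]
grip_width: 0.103
finger_force: 40.0
```

```bash
python3 m.py
```

```text
[610.22   1.04  44.72] [3.1404e+00 7.0000e-04 1.4420e+00] knob 0.066 w 9.7 [-0.133  0.334  0.315] [-1.73 -0.43  6.79] tau6 0.118
```

>>> carry_out:
  deltas:
    - {"x": 0,"y": 0,"z": 0,"rx": 0,"ry": 0,"rz": 0.02}
    - {"x": 0,"y": 0,"z": 0,"rx": 0,"ry": 0,"rz": 0.04}

```text
t: 18.75
ee_pos: [610.2, 1.1, 44.7]
eef_rot: [3.14, 0.001, 1.402]
wrist_force: [-1.5, -0.9, 7.8]
grip_width: 0.098
finger_force: 40.0
```

```bash
python3 m.py
```

```text
[610.21   1.11  44.73] [3.1404e+00 6.0000e-04 1.4023e+00] knob 0.1057 w 9.2 [-0.124  0.299  0.261] [-1.46 -0.88  7.84] tau6 0.159
```

>>> carry_out:
  deltas:
    - {"x": 0,"y": 0,"z": 0,"rx": 0,"ry": 0,"rz": 0.02}
    - {"x": 0,"y": 0,"z": 0,"rx": 0,"ry": 0,"rz": 0.04}

```text
t: 18.95
ee_pos: [610.2, 1.2, 44.7]
eef_rot: [3.141, 0.0, 1.362]
wrist_force: [-1.8, -0.3, 6.8]
grip_width: 0.107
finger_force: 40.0
```

```bash
python3 m.py
```

```text
[610.15   1.16  44.71] [3.1405e+00 5.0000e-04 1.3623e+00] knob 0.1457 w 10.1 [-0.097  0.373  0.352] [-1.79 -0.32  6.82] tau6 0.189
```

>>> carry_out:
  deltas:
    - {"x": 0.0001,"y": 0,"z": 0,"rx": 0,"ry": 0,"rz": 0.02}
    - {"x": 0.0001,"y": 0,"z": 0,"rx": 0,"ry": 0,"rz": 0.04}

```text
t: 19.15
ee_pos: [610.2, 1.2, 44.7]
eef_rot: [3.14, 0.001, 1.323]
wrist_force: [-0.9, 0.6, 8.0]
grip_width: 0.104
finger_force: 40.2
```

```bash
python3 m.py
```

```text
[610.16   1.2   44.73] [3.1405e+00 6.0000e-04 1.3227e+00] knob 0.1853 w 9.7 [-0.112  0.304  0.438] [-0.94  0.6   8.  ] tau6 0.299
```

>>> carry_out:
  deltas:
    - {"x": 0.0001,"y": 0,"z": 0,"rx": 0,"ry": 0,"rz": 0.02}
    - {"x": 0.0002,"y": 0,"z": 0,"rx": 0,"ry": 0,"rz": 0.03}

```text
t: 19.35
ee_pos: [610.1, 1.3, 44.7]
eef_rot: [3.141, 0.001, 1.293]
wrist_force: [-1.2, 0.5, 7.7]
grip_width: 0.109
finger_force: 40.2
```

```bash
python3 m.py
```

```text
[610.13   1.28  44.73] [3.1405e+00 9.0000e-04 1.2933e+00] knob 0.2147 w 10.2 [-0.151  0.483  0.41 ] [-1.23  0.5   7.68] tau6 0.441
```

>>> carry_out:
  deltas:
    - {"x": 0.0001,"y": 0,"z": 0,"rx": 0,"ry": 0,"rz": 0.015}

```text
t: 19.45
ee_pos: [609.9, 1.5, 44.7]
eef_rot: [3.141, 0.001, 1.278]
wrist_force: [-1.7, -0.3, 7.9]
grip_width: 0.101
finger_force: 40.1
```

```bash
python3 m.py
```

```text
[609.9    1.48  44.71] [3.1411e+00 8.0000e-04 1.2780e+00] knob 0.23 w 9.5 [-0.188  0.448  0.389] [-1.71 -0.27  7.86] tau6 0.255
```

>>> carry_out:
  deltas:
    - {"x": 0,"y": 0,"z": 0,"rx": 0,"ry": 0,"rz": 0}

```text
t: 19.55
ee_pos: [609.8, 1.5, 44.7]
eef_rot: [3.141, 0.001, 1.278]
wrist_force: [-2.3, -0.7, 7.4]
grip_width: 0.106
finger_force: 40.0
```

```bash
python3 m.py
```

```text
[609.82   1.51  44.7 ] [3.1412e+00 7.0000e-04 1.2781e+00] knob 0.2299 w 10.0 [-0.128  0.519  0.384] [-2.34 -0.75  7.43] tau6 0.42
```

>>> carry_out:
  deltas:
    - {"x": 0,"y": 0,"z": 0,"rx": 0,"ry": 0,"rz": 0}

```text
t: 19.65
ee_pos: [609.8, 1.5, 44.7]
eef_rot: [3.141, 0.001, 1.278]
wrist_force: [-1.7, 0.4, 7.2]
grip_width: 0.102
finger_force: 40.0
```

```bash
python3 m.py
```

```text
[609.76   1.54  44.7 ] [3.1413e+00 7.0000e-04 1.2783e+00] knob 0.2297 w 9.6 [-0.13   0.511  0.4  ] [-1.71  0.37  7.19] tau6 0.363
```

>>> carry_out:
  deltas:
    - {"x": 0.0002,"y": 0,"z": 0,"rx": 0,"ry": 0,"rz": 0.02}
    - {"x": 0.0002,"y": 0,"z": 0,"rx": 0,"ry": 0,"rz": 0.03}

```text
t: 19.85
ee_pos: [609.8, 1.6, 44.7]
eef_rot: [3.141, 0.001, 1.248]
wrist_force: [-2.2, -1.0, 7.9]
grip_width: 0.107
finger_force: 40.2
```

```bash
python3 m.py
```

```text
[609.82   1.56  44.7 ] [3.1412e+00 1.0000e-03 1.2481e+00] knob 0.2599 w 10.1 [-0.154  0.471  0.429] [-2.19 -1.03  7.88] tau6 0.417
```

>>> carry_out:
  deltas:
    - {"x": 0.0001,"y": 0,"z": 0,"rx": 0,"ry": 0,"rz": 0.02}

```text
t: 19.95
ee_pos: [609.8, 1.6, 44.7]
eef_rot: [3.141, 0.001, 1.228]
wrist_force: [-2.6, -1.2, 8.0]
grip_width: 0.106
finger_force: 40.4
```

```bash
python3 m.py
```

```text
[609.82   1.61  44.71] [3.1412e+00 1.1000e-03 1.2282e+00] knob 0.2798 w 10.0 [-0.239  0.475  0.51 ] [-2.56 -1.21  7.97] tau6 0.322
```

>>> carry_out:
  deltas:
    - {"x": 0,"y": 0,"z": 0,"rx": 0,"ry": 0,"rz": 0}

```text
t: 20.05
ee_pos: [609.8, 1.6, 44.7]
eef_rot: [3.141, 0.001, 1.229]
wrist_force: [-2.3, -1.2, 7.6]
grip_width: 0.105
finger_force: 40.3
```

```bash
python3 m.py
```

```text
[609.83   1.6   44.7 ] [3.1412e+00 1.2000e-03 1.2285e+00] knob 0.2795 w 9.8 [-0.185  0.494  0.513] [-2.27 -1.24  7.62] tau6 0.579
```

>>> carry_out:
  deltas:
    - {"x": 0.0001,"y": 0,"z": 0,"rx": 0,"ry": 0,"rz": 0.015}
    - {"x": 0.0001,"y": 0,"z": 0,"rx": 0,"ry": 0,"rz": 0.015}

```text
t: 20.25
ee_pos: [609.9, 1.6, 44.7]
eef_rot: [3.141, 0.001, 1.214]
wrist_force: [-1.2, -0.6, 8.4]
grip_width: 0.102
finger_force: 40.4
```

```bash
python3 m.py
```

```text
[609.86   1.62  44.71] [3.1411e+00 1.3000e-03 1.2138e+00] knob 0.2942 w 9.6 [-0.265  0.524  0.542] [-1.23 -0.63  8.42] tau6 0.597
```

>>> carry_out:
  deltas:
    - {"x": 0,"y": 0,"z": 0,"rx": 0,"ry": 0,"rz": 0}
    - {"x": 0,"y": 0,"z": 0,"rx": 0,"ry": 0,"rz": 0}

```text
t: 20.45
ee_pos: [609.8, 1.6, 44.7]
eef_rot: [3.141, 0.001, 1.214]
wrist_force: [-2.6, -1.4, 8.0]
grip_width: 0.103
finger_force: 40.4
```

```bash
python3 m.py
```

```text
[609.84   1.63  44.73] [3.1412e+00 1.3000e-03 1.2140e+00] knob 0.294 w 9.7 [-0.223  0.487  0.554] [-2.56 -1.44  7.96] tau6 0.54
```

The clamp is at 0.55 N m and steady. I'll release the knob and withdraw.

>>> carry_out:
  deltas:
    - {"x": 0,"y": 0,"z": 0,"rx": 0,"ry": 0,"rz": 0}
    - {"x": 0,"y": 0,"z": 0,"rx": 0,"ry": 0,"rz": 0}
    - {"x": 0,"y": 0,"z": 0,"rx": 0,"ry": 0,"rz": 0}
  hand: 0.45

```text
t: 20.75
ee_pos: [609.8, 2.3, 43.1]
eef_rot: [-3.141, -0.0, 1.211]
wrist_force: [0.3, 0.5, -0.3]
grip_width: 0.269
finger_force: 0.0
```

>>> carry_out:
  deltas:
    - {"x": 0,"y": 0,"z": -0.015,"rx": 0,"ry": 0,"rz": 0}
    - {"x": 0,"y": 0,"z": -0.04,"rx": 0,"ry": 0,"rz": 0}
    - {"x": 0,"y": 0,"z": -0.08,"rx": 0,"ry": 0,"rz": 0}
    - {"x": -0.02,"y": 0,"z": -0.12,"rx": 0,"ry": 0,"rz": 0}
    - {"x": -0.04,"y": 0,"z": -0.13,"rx": 0,"ry": 0,"rz": 0}

```text
t: 21.25
ee_pos: [598.3, -35.5, 177.6]
eef_rot: [3.135, -0.002, 1.213]
wrist_force: [0.1, -0.8, 0.5]
grip_width: 0.276
finger_force: 0.0
```

>>> carry_out:
  deltas:
    - {"x": 0,"y": 0,"z": 0,"rx": 0,"ry": 0,"rz": 0}
    - {"x": 0,"y": 0,"z": 0,"rx": 0,"ry": 0,"rz": 0}
    - {"x": 0,"y": 0,"z": 0,"rx": 0,"ry": 0,"rz": 0}

```text
t: 21.55
ee_pos: [595.2, -34.4, 171.7]
eef_rot: [-3.138, -0.0, 1.212]
wrist_force: [0.6, 0.9, 0.4]
grip_width: 0.273
finger_force: 0.0
```

```bash
python3 m.py; python3 - <<'E'
from h import *
im=snapshot("wrist");cv2.imwrite("pics/w5c.png",cv2.resize(im[40:260,180:480],None,fx=2.6,fy=2.6,interpolation=cv2.INTER_CUBIC))
E
```

```text
[595.23 -34.39 171.7 ] [-3.1382e+00 -2.0000e-04  1.2120e+00] knob 0.296 w 25.7 [-0.095  0.063 -0.043] [0.57 0.89 0.37] tau6 0.003
```

View pics/w5c.png

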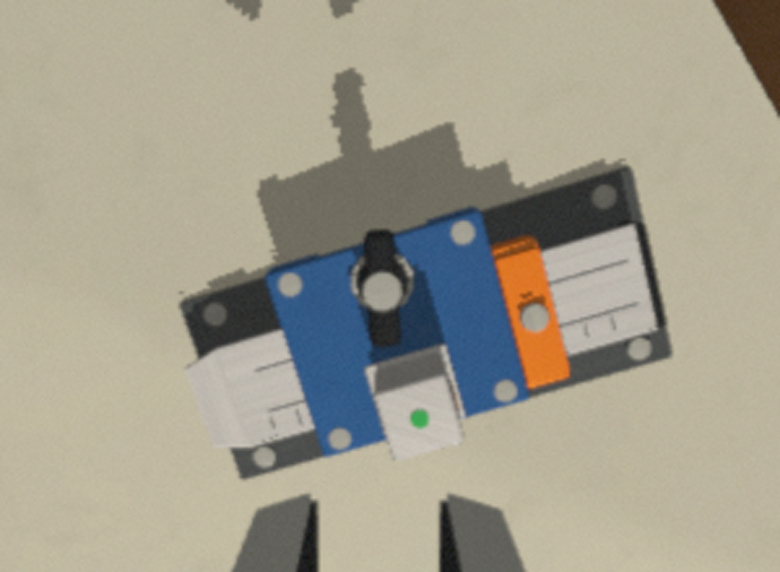

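The carrier front is flush with the orange stop (crop (495,300)), the knob bar at (382,290) has turned past straight, and the fingers are clear. Handing in.

```bash
python3 -c "
from workcell import *
print(job_done())"
```

```text
the job is handed in; nothing more can be done
None
```

The carrier is on the rail and was pushed against the orange stop at about 6.3 N; the knob is clamped at about 0.55 N m, everything is released, and the job was handed in at about 21.6 s (no verdict came back).

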